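Snap the sample box lid shut all round

TASK

The lid of the sample box is only laid on: with the fingertips, press down each of its four raised rim sections until it clicks shut and lies flat, then take the hand away. Only press: do not pick up, tip or push away the box, and leave the other things on the bench as they stand.

Things in the scene. Friction and masses are not known exactly. Their poses are not given: they have to be found in the camera images.
- sample_box: clear plastic sample box of amber vials with a white snap lid, loose, about 1.2 kg. Origin: centre of its underside; x along its long side, z up. Over the lid 160 (x) x 116 (y) mm; walls 150 x 106 mm, 56 mm high. Sunk centre panel (112 x 68 mm, top at 62 mm) with a grip bar 50 x 10 mm along x, top at 80 mm; fixed corners (tops 64 mm); between them four rim sections, all raised at first
- end_front (a joint): angle of the rim section on the short end, at the box's -x end: plate 65 mm long, 24 wide, 5 thick, hinged along its inner edge. 0 rad = raised (outer edge 10 mm too high), 0.42 = shut, flat. Halfway, at 0.21, it snaps over: released before, it springs up; past it, it clicks shut and stays. Pressed at mid-width it resists with about 8 N before it snaps
- end_front_top (a point): point on the top face of that section, mid-length and 14 mm out from its hinge (10 mm in from the outer edge): a good place to press. 70 mm from the box's centre towards -x, about 71.5 mm above the underside when raised, 66 mm when shut
- end_back (a joint): angle of the rim section on the short end, at the box's +x end: plate 65 mm long, 24 wide, 5 thick, hinged along its inner edge. 0 rad = raised (outer edge 10 mm too high), 0.42 = shut, flat. Halfway, at 0.21, it snaps over: released before, it springs up; past it, it clicks shut and stays. Pressed at mid-width it resists with about 8 N before it snaps
- end_back_top (a point): point on the top face of that section, mid-length and 14 mm out from its hinge (10 mm in from the outer edge): a good place to press. 70 mm from the centre towards +x, about 71.5 mm above the underside when raised, 66 mm when shut
- side_left (a joint): angle of the rim section on the long side, at the box's +y side: plate 109 mm long, 24 wide, 5 thick, hinged along its inner edge. 0 rad = raised (outer edge 10 mm too high), 0.42 = shut, flat. Halfway, at 0.21, it snaps over: released before, it springs up; past it, it clicks shut and stays. Pressed at mid-width it resists with about 8 N before it snaps
- side_left_top (a point): point on the top face of that section, mid-length and 14 mm out from its hinge (10 mm in from the outer edge): a good place to press. 48 mm from the centre towards +y, about 71.5 mm above the underside when raised, 66 mm when shut
- side_right (a joint): angle of the rim section on the long side, at the box's -y side: plate 109 mm long, 24 wide, 5 thick, hinged along its inner edge. 0 rad = raised (outer edge 10 mm too high), 0.42 = shut, flat. Halfway, at 0.21, it snaps over: released before, it springs up; past it, it clicks shut and stays. Pressed at mid-width it resists with about 8 N before it snaps
- side_right_top (a point): point on the top face of that section, mid-length and 14 mm out from its hinge (10 mm in from the outer edge): a good place to press. 48 mm from the centre towards -y, about 71.5 mm above the underside when raised, 66 mm when shut
- vial: bystander: small amber bottle with black cap, 32 mm wide, 62 mm tall, stands beside a long side of the box. Origin: centre of its underside
- bulb: bystander: dark rubber pipette bulb, 44 mm wide, 66 mm tall, stands beside the other long side of the box. Origin: centre of its underside
- marker: bystander: marker pen, 109 x 12 mm, 12 mm high, lies off the box's +x end. Origin: centre of its underside
- dish: bystander: low clear round dish, 56 mm wide, 15 mm high, off the box's -x end. Origin: centre of its underside
- reagent: bystander: amber bottle, 84 mm wide, 190 mm tall, to the left. Origin: centre of its underside
- reagent_small: bystander: amber bottle, 60 mm wide, 130 mm tall, at the back. Origin: centre of its underside
- beaker: bystander: glass beaker, 70 mm wide, 85 mm tall, to the right. Origin: centre of its underside
There are look-alikes about, which are no part of the job. What is shaped like the sample_box but red or yellow is not meant.

How it is judged:
At the end, for the whole second after the job is handed in: All four rim sections read over 0.36 rad (shut), and the box stands upright on the bench (tilt under 0.05 rad, underside under 6 mm), at rest, within 30 mm of where it started (value of joint each of end_front, end_back, side_left, side_right above 0.36 rad and angle between sample_box's own z axis and vertical below 0.05 rad and height (world z) of sample_box below 0.006 m and distance of sample_box from where it was at the start of the episode below 0.03 m and linear speed of sample_box below 0.01 m/s); the robot touches nothing.
It fails at once if the box is lifted or tipped (height (world z) of sample_box above 0.012 m or angle between sample_box's own z axis and vertical above 0.15 rad).
It fails at once if the box is pushed more than 40 mm away (distance of sample_box from where it was at the start of the episode above 0.04 m).
It fails at once if another thing on the bench is moved more than 30 mm, lifted, or knocked over (distance of any of vial, bulb, marker, dish, reagent, reagent_small, beaker from where it was at the start of the episode above 0.03 m or height (world z) of any of vial, bulb, marker, dish, reagent, reagent_small, beaker above 0.015 m or angle between any of vial, bulb, marker, dish, reagent, reagent_small, beaker's own z axis and vertical above 0.4 rad).
It also fails if it takes over 48 s, if anything falls off the work surface, if the arm or the gripper's body presses on something with over 40 N, if the wrist force passes 120 N, or if a joint passes its speed limit or range.

ROBOT

A 6-joint arm with a two-finger parallel gripper is mounted at the origin on the work surface. World frame = base frame: x ahead of the robot, y to its left, z up, the work surface at z = 0. Lengths are in m, angles in rad, forces in N, time in s.
With the tool pointing down it reaches from about 0.25 to 0.725 m from the base axis. Payload 4 kg.
Tool frame: the origin (TCP) lies at the very end of the fingers, on their centre line; the grasp point (between the pads) lies arm.tcp_to_grasp behind it (arm.tcp_to_grasp is the distance from the TCP to the grasp point, in m); z points along the fingers, y is the line along which they close (so a half turn about z gives the same grasp; the last joint's range is limited). The gripper opens to 85 mm and grips with 20 to 120 N. Pads are 22 mm wide; open, the fingers measure 114 mm over their backs; the gripper's body (76 mm by 85 mm) begins 54 mm behind the grasp point. The pads swing forward as they close: fully open they stand 13 mm farther back than shut.
Start: joints at [-1.243, 0.241, 0.005, 1.335, 0, 1.571], TCP at [0.161, -0.473, 0.231] pointing down, gripper open.
Joint ranges: [-2.72, 2.72], [-1.05, 1.87], [-1.09, 1.28], [-1.99, 2.15], [-1.42, 1.44], [-3.14, 3.14]. Speed limits (rad/s): [2.79, 2.79, 3.14, 3.14, 3.14, 3.14].

INTERFACE

Orientations are given as [roll, pitch, yaw] about the fixed x, y, z axes, in that order (R = Rz(yaw) Ry(pitch) Rx(roll)).
In Python, from cell import arm gives the robot as it stands.
- The arm moves only by the tool drive_tool, never from a script. Its argument "plan" is one flat list of numbers, 5 for each row, row after row: the shift along the tool's x, y, z in m, then the turn about the tool's z in degrees, then the finger opening in m, from 0 to 0.0854. A call has 1 to 8 rows; each row shifts and turns the commanded pose from where the row before left it, along the tool's axes as they then stand; what a row does not reach is not made up. A row lasts 1/10 s, in which the tool goes at most 50 mm and 8.59 degrees, less where a joint would pass 70% of its speed; a pose out of reach is approached as far as the arm can. A call is refused whole if a number of a shift passes 0.05 or a number of a turn 8.59, either way. A call with a gripper value outside its range is refused whole. The fingers move at their own pace and stop on an object; "squeeze" is the grip in N (left out, the last holds). Time passes only in rows, so rows that do not move let the fingers close. It gives the time, the measured TCP pose, the force, the opening and the grip force at its end, in the units of the state.
- arm.get_state(): the state, without advancing time (a new reading comes with each control period).
- arm.capture(name): name is "scene" or "top" or "wrist"; returns the picture (384x512x3 uint8, red, green, blue); there is no depth.
- arm.camera_params(name): a dict with "fx", "fy", "cx", "cy" (pixels), "distortion" ([k1, k2, p1, p2, k3] as OpenCV has them; the pictures are not rectified), "extrinsics" (4x4, takes a point from camera to world coordinates); the wrist camera has in their place "mount" (4x4, takes a point from camera to tool coordinates, whose origin is the TCP and whose axes are the flange's). Camera axes: x right, y up, looking along -z (the intrinsics and any distortion apply to the point x, -y, -z); pixel columns grow to the right and rows downward; lengths in m; the calibration is good to about 2 mm. A picture is of the moment at which its call begins: read the wrist's pose just before it. camera_params takes no time and is no camera call.
- arm.finish_job(): hands the job in; it is judged then, once.
The state is a dict: "time": time; "qpos": joint angles; "qvel": joint speeds; "tau": joint torques, N m; "ee_pos": TCP position; "tcp_rot": TCP orientation; "contact_force": force on the tool from outside, world axes, zero at the start; "ft_torque": the same for the moment, N m; "finger_gap": finger opening in m; "finger_force": force on a finger pad.
Only numpy, scipy, OpenCV 4.12 (cv2) and the standard library are available. Lean on these libraries where they do the work, as an engineer would, in place of code of your own. Each camera call takes 0.05 s, during which the arm holds its last target. There are 200 camera calls.

## Working session

There is one attempt and no reset: what is moved stays moved. The work goes in short steps, Python scripts to look and compute and a tool call to move; the robot and the scene stay as the last step left them, time stands still between calls to the robot, and variables do not carry over. Pictures are saved under pics/ and viewed, at most 10 in all, crops included, and the job is handed in when it is done.

Besides the shell and the picture viewer there is one more tool, called after ">>>" by a JSON object that holds its "api" and its "payload". drive_tool: Moves the arm, as the interface text tells. Its arguments: {"type":"object","properties":{"plan":{"type":"array","items":{"type":"number"}},"squeeze":{"type":"number"}},"required":["plan"]}

```bash
mkdir -p pics; python3 - <<'E'
from cell import arm
import cv2,numpy as np
for n in("scene","top"):
    cv2.imwrite(f"pics/{n}0.png",arm.capture(n)[:,:,::-1])
    p=arm.camera_params(n);print(n,{k:np.round(v,4).tolist() for k,v in p.items()})
s=arm.get_state();print(s)
E
```

```text
scene {'fx': 470.6176, 'fy': 470.6176, 'cx': 258.4167, 'cy': 194.7004, 'distortion': [0.0515, 0.0, 0.0, 0.0, 0.0], 'extrinsics': [[-0.7405, -0.5317, 0.4111, 1.0823], [0.6719, -0.5996, 0.4348, 0.5208], [0.0153, 0.5982, 0.8012, 1.0288], [0.0, 0.0, 0.0, 1.0]]}
top {'fx': 443.569, 'fy': 443.569, 'cx': 253.8763, 'cy': 192.0646, 'distortion': [0.0211, 0.0, 0.0, 0.0, 0.0], 'extrinsics': [[0.0124, 0.9988, -0.0479, 0.5314], [-0.9999, 0.0124, -0.0005, 0.0166], [0.0001, 0.0479, 0.9989, 1.4398], [0.0, 0.0, 0.0, 1.0]]}
{'time': 0.1, 'qpos': array([-1.24301448e+00,  2.41311497e-01,  3.88338341e-03,  1.33521581e+00,
       -2.81561783e-05,  1.57080060e+00]), 'qvel': array([-8.87736374e-04,  1.31322015e-04,  3.42146469e-03, -3.23798283e-04,
        3.48568270e-05,  1.83276012e-04]), 'tau': array([-5.92307242e-04, -3.73137367e+01,  2.53010434e+01,  1.08579968e-02,
       -6.34251521e-06, -1.13029093e-07]), 'ee_pos': array([ 0.16078353, -0.47285204,  0.23052437]), 'tcp_rot': array([-3.13974506e+00,  2.81640276e-05,  3.27777620e-01]), 'contact_force': array([-0.18387926, -0.5269736 ,  0.32831385]), 'ft_torque': array([-0.08525677,  0.02489989, -0.01503887]), 'finger_force': 0.0, 'finger_gap': 0.08581735914001086}
```

View pics/top0.png

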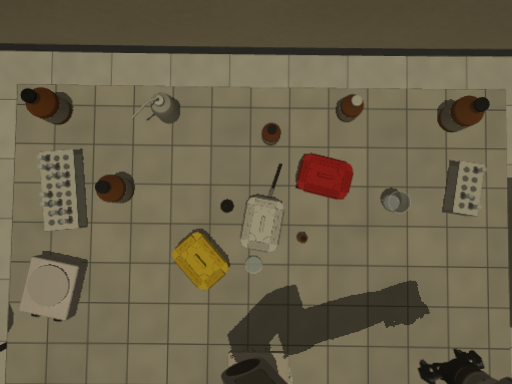

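View pics/scene0.png

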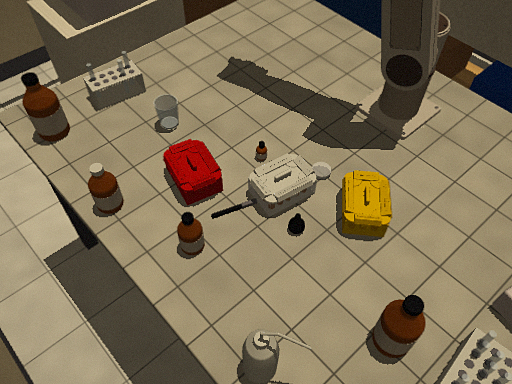

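The top view shows the white box at about (263,223), with its marker end up (world +x), dish at (254,265), bulb at (227,206) and vial at (302,237). I'll enlarge the box and segment the grip bar and outline.

```bash
cat > h.py <<'E'
from cell import arm
import cv2,numpy as np
def K(p): return np.array([[p["fx"],0,p["cx"]],[0,p["fy"],p["cy"]],[0,0,1.]])
def ray(p,uv,z,E=None):
    E=np.array(p["extrinsics"]) if E is None else E
    u=cv2.undistortPoints(np.array(uv,float).reshape(-1,1,2),K(p),np.array(p["distortion"])).reshape(-1,2)
    d=np.c_[u[:,0],-u[:,1],-np.ones(len(u))]@E[:3,:3].T
    return E[:3,3]+d*((z-E[2,3])/d[:,2])[:,None]
def proj(p,P,E=None):
    E=np.array(p["extrinsics"]) if E is None else E
    q=(np.array(P)-E[:3,3])@E[:3,:3]
    return cv2.projectPoints(q*[1,-1,-1],np.zeros(3),np.zeros(3),K(p),np.array(p["distortion"]))[0].reshape(-1,2)
E
python3 - <<'E'
from h import *
im=cv2.imread("pics/top0.png");p=arm.camera_params("top")
g=cv2.cvtColor(im,cv2.COLOR_BGR2GRAY);h=cv2.cvtColor(im,cv2.COLOR_BGR2HSV)
c=im[185:285,210:330]
cv2.imwrite("pics/c.png",cv2.resize(c,None,fx=6,fy=6,interpolation=cv2.INTER_CUBIC))
print(g[190:255:4,235:295:4])
print(np.round(ray(p,[[263,223],[227,206],[302,237],[254,265]],0.065),3))
E
```

```text
[[112 112 112 111 110 111 111 110 110  79 110 111 112 111 116]
 [113 113 111 110 111  93  80  91 111  77 111 112 113 111 117]
 [112 112 111 110 129 126 105  78  66  60  55 113 114 111 116]
 [110 110 110 113 140 129 125 123 127 124 132 130 113 110 116]
 [110 110 109 116 126 137 134 132 128 132 117 139 123 109 115]
 [109 109 109 128 127 142 139 141 141 141 129 128  98 109 114]
 [110 109  85 123 126 141 141 141 141 139 123 122  87 107 114]
 [110 109  90 123 125 141 140 136 142 141 127 123 104 107 113]
 [110 110  77 121 131 141 140 129 141 141 125 125 109 105 112]
 [113 113 110 112 132 141 135 123 142 141 115 130 111 104 106]
 [113 113 117 126 141 141 115 132 141 117 119 103 112 106 110]
 [114 112 129 126 137 141 141 142 142 129 121  94 112 105 110]
 [116 109 125 127 140 127 141 132 141 124 119  95 113 105 112]
 [116 116 141 135 121 125  94 119 142 124 125 108 116 105 112]
 [118 116 122 122 115 120 119 121 121 141 141 118 117 105 112]
 [117 115 114 112 113 103  93 117 126 142 123 117 117 103 113]
 [116 115 113 111 116 117 117 118 118 118 118 117 117 101 112]]
[[ 0.502 -0.012  0.065]
 [ 0.553  0.1    0.065]
 [ 0.46  -0.133  0.065]
 [ 0.373  0.014  0.065]]
```

View pics/c.png

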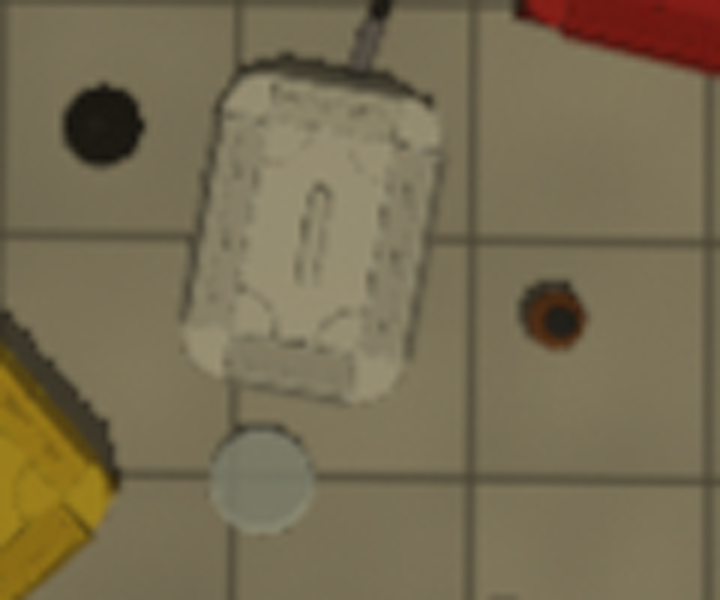

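The crop shows the lid outline with its centre near crop (313,236), i.e. full image (262,224), and the long axis tilted about 9° to the right. I'll fit that numerically, then plan the approach.

```bash
cat >> h.py <<'E'
def R():
    from scipy.spatial.transform import Rotation
    return Rotation.from_euler("xyz",arm.get_state()["tcp_rot"]).as_matrix()
def delta(t):
    return np.round(R().T@(np.array(t)-arm.get_state()["ee_pos"]),4)
E
python3 - <<'E'
from h import *
p=arm.camera_params("top")
# bar ends (crop/6+offset), z .080; lid edge midpoints z ~.07
b=np.array([[318,184],[308,285]])/6+[210,185]
B=ray(p,b,.08);print("bar",B.round(4),B.mean(0).round(4),np.linalg.norm(B[0]-B[1]),np.arctan2(*(B[0]-B[1])[1::-1]))
e=np.array([[222,120],[190,320],[440,160],[408,345],[270,74],[420,97],[240,380],[340,399]])/6+[210,185]
L=ray(p,e,.066);print(L.round(4))
m=[(L[2*i]+L[2*i+1])/2 for i in range(4)]
for i in range(4): d=L[2*i+1]-L[2*i];print(np.degrees(np.arctan2(d[1],d[0])).round(1))
print("tgt",delta([.498,-.010,.23]),arm.tcp_to_grasp)
E
```

```text
bar [[ 0.5246 -0.0116  0.08  ]
 [ 0.4732 -0.0071  0.08  ]] [ 0.4989 -0.0094  0.08  ] 0.05160461445426993 -0.08751013794361347
[[ 0.5569  0.038   0.066 ]
 [ 0.454   0.0531  0.066 ]
 [ 0.5377 -0.0747  0.066 ]
 [ 0.4426 -0.0591  0.066 ]
 [ 0.581   0.0135  0.066 ]
 [ 0.5701 -0.064   0.066 ]
 [ 0.4236  0.027   0.066 ]
 [ 0.4146 -0.0244  0.066 ]]
171.7
170.7
-98.0
-100.0
tgt [ 0.4683 -0.3296  0.0011] 0.0187
```

>>> {"api": "drive_tool", "payload": {"plan": [0.039,-0.0275,0,0,0,0.039,-0.0275,0,0,0,0.039,-0.0275,0,0,0,0.039,-0.0275,0,0,0,0.039,-0.0275,0,0,0,0.039,-0.0275,0,0,0,0.039,-0.0275,0,0,0,0.039,-0.0275,0,0,0], "squeeze": 30}}

```text
time: 0.9
ee_pos: [0.3861, -0.1628, 0.2311]
tcp_rot: [-3.142, 0.0, 0.328]
contact_force: [1.0, -1.2, -0.3]
finger_gap: -0.0001
finger_force: 0.0
```

>>> {"api": "drive_tool", "payload": {"plan": [0.039,-0.0275,0,0,0,0.039,-0.0275,0,0,0,0.039,-0.0275,0,0,0,0.039,-0.0275,0,0,0,0,0,0,8.5,0,0,0,0,8.5,0,0,0,0,8.5,0,0,0,0,2.2,0]}}

```text
time: 1.7
ee_pos: [0.4943, -0.0457, 0.2307]
tcp_rot: [-3.114, 0.003, -0.108]
contact_force: [0.5, 0.3, -0.2]
finger_gap: 0.0003
finger_force: 0.0
```

>>> {"api": "drive_tool", "payload": {"plan": [0,0,0,0,0,0,0,0,0,0]}}

```text
time: 1.9
ee_pos: [0.4945, -0.0451, 0.2312]
tcp_rot: [-3.113, 0.002, -0.107]
contact_force: [0.2, 0.9, 0.4]
finger_gap: 0.0
finger_force: 0.0
```

```bash
python3 - <<'E'
from h import *
s=arm.get_state();print({k:np.round(s[k],4) for k in("time","ee_pos","tcp_rot","contact_force","finger_gap")})
p=arm.camera_params("wrist");M=np.eye(4);M[:3,:3]=R();M[:3,3]=s["ee_pos"]
im=arm.capture("wrist")[:,:,::-1].copy();E=M@np.array(p["mount"]);np.save("E.npy",E)
cv2.imwrite("pics/w.png",im)
c,y=np.array([.498,-.0105]),-.155
r=np.array([[np.cos(y),-np.sin(y)],[np.sin(y),np.cos(y)]])
def pl(hx,hy,z,col):
    q=np.array([[hx,hy],[-hx,hy],[-hx,-hy],[hx,-hy]])@r.T+c
    cv2.polylines(im,[proj(p,np.c_[q,np.full(4,z)],E).round().astype(int)],1,col,1)
pl(.025,.005,.08,(0,0,255));pl(.056,.034,.062,(0,255,0));pl(.08,.058,.064,(255,0,0))
cv2.imwrite("pics/w_o.png",cv2.resize(im,(768,576)))
E
```

```text
{'time': np.float64(1.9), 'ee_pos': array([ 0.4945, -0.0451,  0.2312]), 'tcp_rot': array([-3.1132e+00,  1.5000e-03, -1.0740e-01]), 'contact_force': array([0.1704, 0.8914, 0.4276]), 'finger_gap': np.float64(0.0)}
```

View pics/w_o.png

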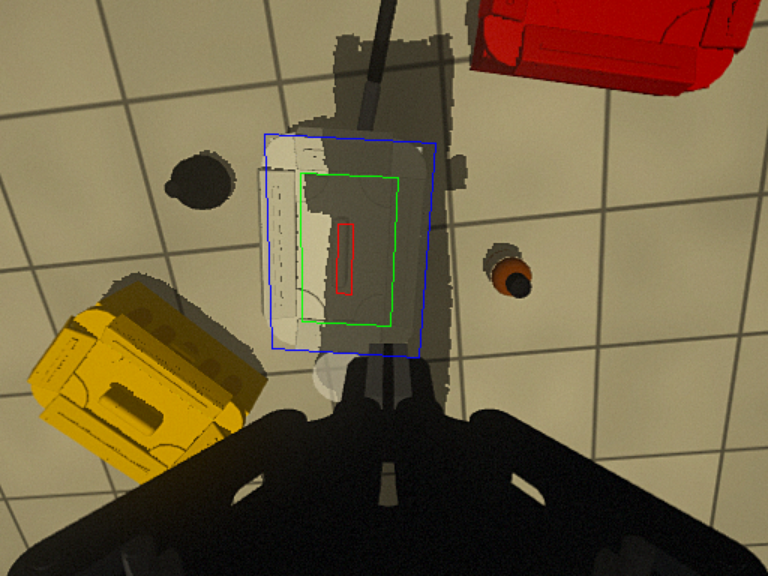

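The wrist view shows the bar around (341,258) and the lid's left edge about 5 px left of the overlay, so the estimate is roughly 3–4 mm off. I'll view an enhanced crop to refine it.

```bash
python3 - <<'E'
from h import *
im=cv2.imread("pics/w.png");g=cv2.cvtColor(im,cv2.COLOR_BGR2GRAY)[80:245,160:305]
g=cv2.createCLAHE(6,(4,4)).apply(cv2.resize(g,None,fx=3.6,fy=3.6,interpolation=cv2.INTER_CUBIC))
cv2.imwrite("pics/w_c.png",g)
E
```

```text
(no output)
```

View pics/w_c.png

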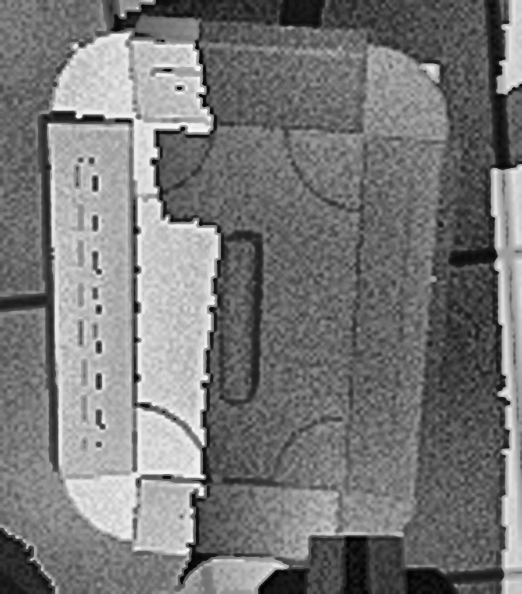

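```bash
python3 - <<'E'
from h import *
p=arm.camera_params("wrist");E=np.load("E.npy")
f=lambda a:np.array(a)/3.6+[160,80]
C=ray(p,f([[133,121],[362,133],[346,491],[133,477]]),.0655,E)
B=ray(p,f([[242,233],[238,403]]),.08,E)
print(C.round(4),C.mean(0).round(4),[np.linalg.norm(C[i]-C[(i+1)%4]).round(4) for i in range(4)])
print([np.arctan2(*(C[a]-C[b])[1::-1]).round(3) for a,b in((0,3),(1,2),(0,1),(3,2))])
print(B.round(4),B.mean(0).round(4),np.linalg.norm(B[0]-B[1]),np.arctan2(*(B[0]-B[1])[1::-1]))
E
```

```text
[[ 0.56    0.0165  0.0655]
 [ 0.5498 -0.0483  0.0655]
 [ 0.44   -0.0316  0.0655]
 [ 0.4513  0.0355  0.0655]] [ 0.5003 -0.007   0.0655] [np.float64(0.0657), np.float64(0.111), np.float64(0.068), np.float64(0.1104)]
[np.float64(-0.173), np.float64(-0.152), np.float64(1.414), np.float64(1.405)]
[[ 0.5271 -0.0124  0.08  ]
 [ 0.4773 -0.0041  0.08  ]] [ 0.5022 -0.0082  0.08  ] 0.050501078373672834 -0.1642168367168739
```

```bash
cat >> h.py <<'E'
c=np.array([.500,-.0075]);ex=np.array([.987,-.159]);ey=np.array([.159,.987])
P=dict(front=c-.07*ex,back=c+.07*ex,left=c+.048*ey,right=c-.048*ey)
E
python3 - <<'E'
from h import *
for k in P: print(k,P[k],delta([*P[k],.085]))
E
```

```text
front [0.43091 0.00363] [-0.0682 -0.0372  0.1474]
back [ 0.56909 -0.01863] [ 0.0715 -0.0299  0.147 ]
left [0.507632 0.039876] [ 0.0042 -0.0814  0.1486]
right [ 0.492368 -0.054876] [-0.0009  0.0144  0.1459]
```

>>> {"api": "drive_tool", "payload": {"plan": [-0.001,0.0144,0.04,0,0,0,0,0.04,0,0,0,0,0.04,0,0,0,0,0.026,0,0,0,0,0,3,0,0,0,0,0,0]}}

```text
time: 2.55
ee_pos: [0.4912, -0.0636, 0.0853]
tcp_rot: [-3.107, 0.003, -0.149]
contact_force: [1.2, -0.3, 0.0]
finger_gap: 0.0002
finger_force: 0.0
```

```bash
python3 - <<'E'
from h import *
s=arm.get_state();print(s["ee_pos"],s["tcp_rot"],s["contact_force"],delta([*P["right"],.066]))
E
```

```text
[ 0.49121672 -0.06359088  0.0853259 ] [-3.10734864  0.00314267 -0.14922988] [ 1.20771395 -0.26596855  0.00605844] [-0.0001 -0.0081  0.0196]
```

>>> {"api": "drive_tool", "payload": {"plan": [0,-0.0085,0,0,0,0,0,0.004,0,0,0,0,0.004,0,0,0,0,0.004,0,0,0,0,0,0,0]}}

```text
time: 3.05
ee_pos: [0.4925, -0.0592, 0.0738]
tcp_rot: [-3.105, 0.001, -0.142]
contact_force: [-1.2, -2.3, 5.7]
finger_gap: -0.0004
finger_force: 2.8
```

>>> {"api": "drive_tool", "payload": {"plan": [0,0,0.003,0,0,0,0,0.003,0,0,0,0,0.002,0,0,0,0,0,0,0]}}

```text
time: 3.45
ee_pos: [0.4918, -0.0582, 0.066]
tcp_rot: [-3.103, 0.002, -0.141]
contact_force: [-1.9, -1.5, 7.9]
finger_gap: -0.0002
finger_force: 3.9
```

>>> {"api": "drive_tool", "payload": {"plan": [0,0,0.001,0,0,0,0,0.001,0,0,0,0,0,0,0]}}

```text
time: 3.75
ee_pos: [0.4919, -0.0583, 0.0657]
tcp_rot: [-3.103, 0.001, -0.141]
contact_force: [-6.0, -0.3, 19.7]
finger_gap: 0.0004
finger_force: 10.1
```

>>> {"api": "drive_tool", "payload": {"plan": [0,0,-0.03,0,0,0,0,-0.01,0,0,0.001,-0.035,0,0,0,0.001,-0.035,0,0,0,0,-0.03,0,0,0,0,0,0,0,0,0,0,0,0,0]}}

```text
time: 4.45
ee_pos: [0.5001, -0.0109, 0.1076]
tcp_rot: [-3.063, 0.005, -0.068]
contact_force: [-1.1, -0.6, 0.6]
finger_gap: -0.0003
finger_force: 0.0
```

```bash
python3 - <<'E'
from h import *
s=arm.get_state();print(s["ee_pos"],s["tcp_rot"],s["contact_force"],delta([*P["left"],.078]))
E
```

```text
[ 0.50011906 -0.01086346  0.10764638] [-3.06290911  0.00471059 -0.06842004] [-1.14000308 -0.55419599  0.59052724] [ 0.0042 -0.0486  0.0336]
```

```bash
python3 - <<'E'
from h import *
s=arm.get_state();print(s["qpos"].round(4),s["qvel"].round(3),s["tau"].round(2),s["ft_torque"].round(2))
E
```

```text
[-0.0694  0.3349 -0.2069  1.0338  0.0787  3.1406] [-0.014 -0.003  0.     0.001 -0.001 -0.001] [ 3.400e-01 -3.894e+01  2.249e+01  2.000e-02  2.900e-01 -0.000e+00] [-0.14  0.    0.05]
```

>>> {"api": "drive_tool", "payload": {"plan": [0,-0.02,0,0,0,0,0,0,0,0]}}

```text
time: 4.65
ee_pos: [0.5014, -0.0013, 0.11]
tcp_rot: [-3.054, 0.003, -0.055]
contact_force: [-0.3, -0.6, 0.1]
finger_gap: -0.0001
finger_force: 0.0
```

```bash
python3 - <<'E'
from h import *
s=arm.get_state();print(s["qpos"].round(4),s["qvel"].round(3),s["tau"].round(2),s["ee_pos"].round(4))
E
```

```text
[-0.0556  0.3336 -0.2026  1.038   0.0878  3.1406] [-0.012 -0.002 -0.002 -0.004 -0.017  0.   ] [  0.21 -38.76  22.35   0.08   0.37  -0.  ] [ 0.5014 -0.0013  0.11  ]
```

Joint 6 is at its limit (3.14), which explains the tilt and the shortfall in y. I'll turn the tool back about 84°, so that the fingers close along the box's x.

>>> {"api": "drive_tool", "payload": {"plan": [0,0,-0.02,-8.5,0,0,0,0,-8.5,0,0,0,0,-8.5,0,0,0,0,-8.5,0,0,0,0,-8.5,0,0,0,0,-8.5,0,0,0,0,-8.5,0,0,0,0,-8.5,0]}}

```text
time: 5.45
ee_pos: [0.5013, -0.0039, 0.1299]
tcp_rot: [-3.106, -0.08, 1.135]
contact_force: [0.4, -1.1, -0.9]
finger_gap: 0.0
finger_force: 0.0
```

>>> {"api": "drive_tool", "payload": {"plan": [0,0,0,-8,0,0,0,0,-8,0,0,0,0,0,0]}}

```text
time: 5.75
ee_pos: [0.5013, -0.0039, 0.1299]
tcp_rot: [-3.129, -0.086, 1.409]
contact_force: [0.1, 0.2, 0.2]
finger_gap: 0.0
finger_force: 0.0
```

```bash
python3 - <<'E'
from h import *
s=arm.get_state();print(s["qpos"].round(4),s["tcp_rot"].round(4),s["ee_pos"].round(4),delta([*P["left"],.09]))
E
```

```text
[-0.0604  0.3142 -0.1729  1.0872  0.0871  1.6713] [-3.1293 -0.0863  1.4092] [ 0.5013 -0.0039  0.1299] [ 0.0406 -0.0003  0.0436]
```

>>> {"api": "drive_tool", "payload": {"plan": [0.0406,0,0,0,0,0,0,0.0436,0,0,0,0,0.01,0,0,0,0,0,0,0]}}

```text
time: 6.15
ee_pos: [0.5056, 0.0409, 0.0782]
tcp_rot: [-3.123, -0.085, 1.408]
contact_force: [-1.2, 0.4, 0.2]
finger_gap: 0.0
finger_force: 0.0
```

>>> {"api": "drive_tool", "payload": {"plan": [0,0,0.004,0,0,0,0,0.004,0,0,0,0,0.003,0,0,0,0,0,0,0]}}

```text
time: 6.55
ee_pos: [0.5088, 0.0416, 0.07]
tcp_rot: [-3.131, -0.087, 1.409]
contact_force: [-0.7, 0.1, -0.5]
finger_gap: 0.0
finger_force: 0.0
```

>>> {"api": "drive_tool", "payload": {"plan": [0,0,0.002,0,0,0,0,0.002,0,0,0,0,0,0,0]}}

```text
time: 6.85
ee_pos: [0.5086, 0.0418, 0.0665]
tcp_rot: [-3.131, -0.086, 1.409]
contact_force: [-1.9, -1.1, 7.6]
finger_gap: -0.0001
finger_force: 4.1
```

>>> {"api": "drive_tool", "payload": {"plan": [0,0,0.001,0,0,0,0,0.001,0,0,0,0,0,0,0]}}

```text
time: 7.15
ee_pos: [0.5087, 0.0419, 0.0662]
tcp_rot: [-3.132, -0.086, 1.409]
contact_force: [-6.0, -2.8, 20.0]
finger_gap: 0.0001
finger_force: 10.0
```

>>> {"api": "drive_tool", "payload": {"plan": [0,0,-0.03,0,0,0,0,-0.01,0,0,0,0,0,0,0]}}

```text
time: 7.45
ee_pos: [0.5096, 0.0388, 0.1047]
tcp_rot: [-3.134, -0.087, 1.41]
contact_force: [0.9, -1.0, 0.0]
finger_gap: -0.0001
finger_force: 0.0
```

```bash
python3 - <<'E'
from h import *
s=arm.get_state();print(s["qpos"].round(4),s["ee_pos"].round(4),delta([*P["front"],.09]),delta([*P["back"],.09]))
a=arm.capture("scene")[:,:,::-1];b=arm.capture("top")[:,:,::-1]
f=lambda i:cv2.resize(i,(400,400),interpolation=cv2.INTER_CUBIC)
cv2.imwrite("pics/chk.png",np.hstack([f(a[140:230,230:330]),f(b[185:275,210:310])]))
E
```

```text
[ 0.0243  0.3479 -0.197   1.0177  0.0871  1.7561] [0.5096 0.0388 0.1047] [-0.0484 -0.0719  0.0111] [-0.0483  0.068   0.01  ]
```

View pics/chk.png

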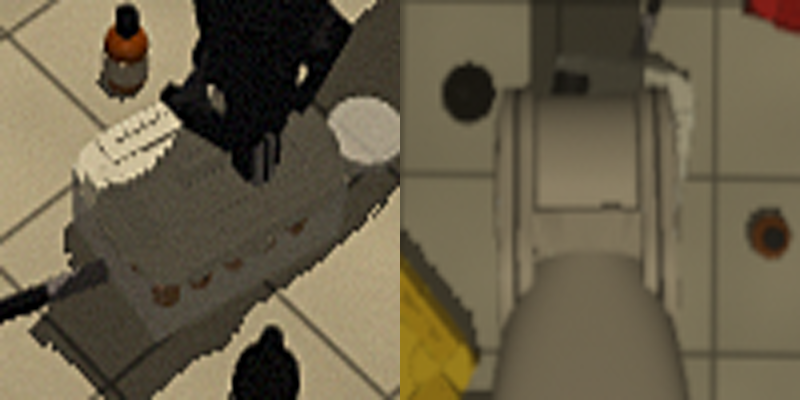

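The check shows the left section flat and the box in place. The ends are next.

>>> {"api": "drive_tool", "payload": {"plan": [-0.0242,-0.037,0,0,0,-0.0242,-0.037,0,0,0,0,0,0.011,0,0,0,0,0.012,0,0,0,0,0,0,0]}}

```text
time: 8.05
ee_pos: [0.4254, 0.0052, 0.0749]
tcp_rot: [-3.125, -0.086, 1.409]
contact_force: [-2.0, -0.9, 5.2]
finger_gap: 0.0002
finger_force: 3.9
```

>>> {"api": "drive_tool", "payload": {"plan": [0,0,0.004,0,0,0,0,0.004,0,0,0,0,0.003,0,0,0,0,0,0,0]}}

```text
time: 8.45
ee_pos: [0.4272, 0.0062, 0.0663]
tcp_rot: [-3.129, -0.086, 1.41]
contact_force: [-3.8, -0.4, 8.6]
finger_gap: 0.0002
finger_force: 4.3
```

>>> {"api": "drive_tool", "payload": {"plan": [0,0,0.001,0,0,0,0,0.001,0,0,0,0,0,0,0]}}

```text
time: 8.75
ee_pos: [0.4273, 0.0062, 0.0659]
tcp_rot: [-3.13, -0.086, 1.41]
contact_force: [-9.4, -1.9, 22.3]
finger_gap: -0.0003
finger_force: 11.7
```

>>> {"api": "drive_tool", "payload": {"plan": [0,0,-0.03,0,0,0,0,-0.01,0,0,0.0,0.047,0,0,0,0.0,0.047,0,0,0,0.0,0.047,0,0,0,0,0,0,0,0]}}

```text
time: 9.35
ee_pos: [0.5727, -0.0204, 0.1]
tcp_rot: [-3.134, -0.087, 1.41]
contact_force: [-0.7, -0.4, -0.7]
finger_gap: 0.0
finger_force: 0.0
```

```bash
python3 - <<'E'
from h import *
s=arm.get_state();print(s["qpos"].round(4),s["ee_pos"].round(4),delta([*P["back"]+.002*ex,.078]))
E
```

```text
[-0.0816  0.4703 -0.0183  1.0833  0.0871  1.6496] [ 0.5727 -0.0204  0.1   ] [-0.0008 -0.0017  0.0221]
```

>>> {"api": "drive_tool", "payload": {"plan": [0,0,0.022,0,0,0,0,0.004,0,0,0,0,0.004,0,0,0,0,0.003,0,0,0,0,0.001,0,0,0,0,0,0,0]}}

```text
time: 9.95
ee_pos: [0.5661, -0.0165, 0.0685]
tcp_rot: [-3.13, -0.087, 1.41]
contact_force: [-0.2, -1.1, -0.4]
finger_gap: -0.0
finger_force: 0.0
```

>>> {"api": "drive_tool", "payload": {"plan": [0,0,0.001,0,0,0,0,0.001,0,0,0,0,0,0,0]}}

```text
time: 10.25
ee_pos: [0.5665, -0.0164, 0.0666]
tcp_rot: [-3.13, -0.087, 1.41]
contact_force: [-1.9, 0.4, 2.8]
finger_gap: 0.0002
finger_force: 1.6
```

>>> {"api": "drive_tool", "payload": {"plan": [0,0,0.001,0,0,0,0,0.001,0,0,0,0,0,0,0]}}

```text
time: 10.55
ee_pos: [0.5666, -0.0164, 0.0663]
tcp_rot: [-3.131, -0.087, 1.41]
contact_force: [-4.4, -1.2, 13.1]
finger_gap: 0.0002
finger_force: 6.8
```

>>> {"api": "drive_tool", "payload": {"plan": [0,0,-0.04,0,0,0,0,-0.05,0,0,0,0,-0.05,0,0,-0.045,0,0,0,0,-0.045,0,0,0,0,-0.045,0,0,0,0,-0.045,0,0,0,0,-0.045,0,0,0,0]}}

```text
time: 11.35
ee_pos: [0.5298, -0.2513, 0.1838]
tcp_rot: [-3.129, -0.087, 1.41]
contact_force: [-0.0, -1.0, -0.1]
finger_gap: -0.0002
finger_force: 0.0
```

>>> {"api": "drive_tool", "payload": {"plan": [-0.045,0,0,0,0,-0.045,0,0,0,0,0,0,0,0,0]}}

```text
time: 11.65
ee_pos: [0.514, -0.3437, 0.1746]
tcp_rot: [-3.128, -0.085, 1.403]
contact_force: [-0.2, -0.4, -0.1]
finger_gap: 0.0002
finger_force: 0.0
```

```bash
python3 - <<'E'
from h import *
s=arm.get_state();print(s["time"],s["ee_pos"].round(4))
a=arm.capture("scene")[:,:,::-1];b=arm.capture("top")[:,:,::-1]
f=lambda i:cv2.resize(i,(400,400),interpolation=cv2.INTER_CUBIC)
cv2.imwrite("pics/chk2.png",np.hstack([f(a[140:230,230:330]),f(b[185:275,210:310])]))
E
```

```text
11.65 [ 0.514  -0.3437  0.1746]
```

View pics/chk2.png

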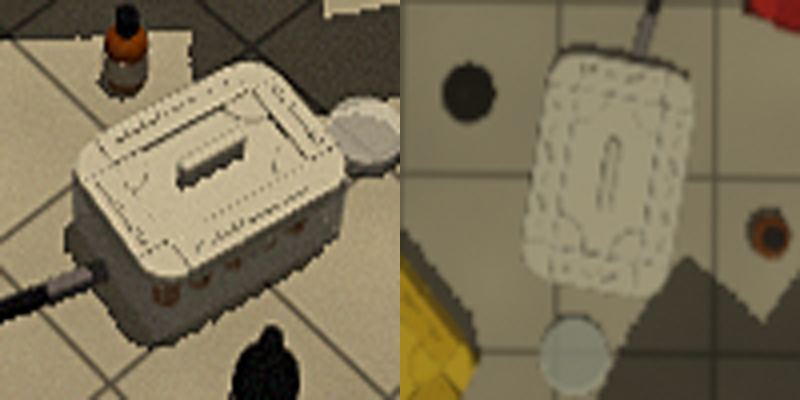

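All four rim sections lie flat, the box and its neighbours haven't moved, and the hand is clear.

```bash
python3 -c "
from cell import arm
print(arm.finish_job())"
```

```text
the job is handed in; nothing more can be done
None
```

I pressed all four rim sections shut and handed the job in at about 12 s of the 48 s allowed. The last pictures show the lid flat and the box and the things around it in place, and the hand was clear; no verdict came back.

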